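# Shut the sight-glass guard before pump-down

### The arm

A 6-joint arm with a two-finger parallel gripper is mounted at the origin on the work surface. World frame = base frame: x ahead of the robot, y to its left, z up, the work surface at z = 0. Lengths are in m, angles in degrees, forces in N, time in s.
With the tool pointing down it reaches from about 0.25 to 0.725 m from the base axis. Payload 9.7 kg.
Tool frame: the origin (TCP) lies at the very end of the fingers, on their centre line; the grasp point (between the pads) lies 19 mm behind it; y points along the fingers, x is the direction in which the jaws open and shut, and the axes are right-handed (so a half turn about y gives the same grasp; the last joint's range is limited). The gripper opens to 85 mm and grips with 20 to 120 N. Pads are 22 mm wide; open, the fingers measure 114 mm over their backs; the gripper's body (76 mm by 85 mm) begins 54 mm behind the grasp point. The pads swing forward as they close: fully open they stand 13 mm farther back than shut.
Start: joints at [75.63, 4.979, 10.078, 95.1, 0, 90], TCP at [0.136, 0.533, 0.231] pointing down, gripper open.
Joint ranges: [-179.16, 179.16], [-48.56, 103.87], [-65.8, 70.77], [-126.05, 130.52], [-82.76, 87.17], [-180, 180]. Speed limits (degrees/s): [127.2, 127.2, 147.25, 180, 180, 180].

### API

Orientations are given as [roll, pitch, yaw] about the fixed x, y, z axes, in that order (R = Rz(yaw) Ry(pitch) Rx(roll)).
In Python, from workcell import bot gives the robot as it stands.
- The arm moves only by the shell command python3 -m jog 'ROWS' [FORCE]. ROWS is JSON, a list of rows, each an object with "rotation": the turn, a rotation vector about the world's x, y, z in degrees, a list of three; "travel": the shift along the world's x, y, z in mm, a list of three; "jaw": the gripper command: -1 is shut, 1 is fully open, values between are in proportion. In form: [{"rotation": [rx, ry, rz], "travel": [x, y, z], "jaw": jaw}, ...]. A call has 1 to 8 rows; each row shifts and turns the commanded pose from where the row before left it; what a row does not reach is not made up. A row lasts 1/8 s, in which the tool goes at most 62.5 mm and 10.7 degrees, less where a joint would pass 70% of its speed; a pose out of reach is approached as far as the arm can. A call with a gripper value outside its range is refused whole. The fingers move at their own pace and stop on an object; FORCE is the grip in N (left out, the last holds). Time passes only in rows, so rows that do not move let the fingers close. It gives the time, the measured TCP pose, the force and the opening at its end, in the units of the state.
- bot.get_obs(): the state, without advancing time (a new reading comes with each control period).
- bot.camera(name): name is "scene" or "top" or "wrist"; returns the picture (420x560x3 uint8, red, green, blue); there is no depth.
- bot.camera_params(name): a dict with "K" (3x3 intrinsics, pixels), "view" (4x4, takes a point from world to camera coordinates). Camera axes: x right, y up, looking along -z (the intrinsics and any distortion apply to the point x, -y, -z); pixel columns grow to the right and rows downward; lengths in m; the calibration is good to about 2 mm. The wrist camera is an equidistant fisheye: a pixel r from the principal point sees the ray r / f radians off the axis. A picture is of the moment at which its call begins: read the wrist's pose just before it. camera_params takes no time and is no camera call; for the wrist camera it gives the pose at the moment of the call.
- bot.job_done(): hands the job in, once; it reports no verdict.
Trained networks look in the newest picture that a camera, given by its name, has taken for a name from the list of things; names that differ only in an ending like _2 or _b are one class to them, and where a whole thing is asked for, a point or a joint stands for the part that bears it (a point fixed in the world has none). Each returns a list of dicts, best first, with "score" (0 to 1); they miss things now and then, are a little off and sometimes report something else, mostly with a low value. They report only what shows in the picture. A call takes as long as a camera call.
- bot.recognise(camera, thing): "xy" ([column, row] in pixels, amid what is visible of it).
- bot.trace(camera, thing): "mask" (420x560 bool, what is visible of it) and "xy" ([column, row] in pixels, amid what is visible of it).
The state is a dict: "time": time; "q": joint angles; "qd": joint speeds; "joint_efforts": joint torques, N m; "ee_pos": TCP position; "tcp_rot": TCP orientation; "wrist_force": force on the tool from outside, world axes, zero at the start; "torque": the same for the moment, N m; "opening": finger opening in m.
Only numpy, scipy, OpenCV 4.12 (cv2) and the standard library are available. Lean on these libraries where they do the work, as an engineer would, in place of code of your own. Each camera call takes 0.05 s, during which the arm holds its last target.

### The job

Before the pump is started, push the sliding steel guard of the vacuum chamber with the ROUND window fully shut over its window, until the spring catch at the far end clicks behind it and holds it. Leave the guard of the other chamber, the one with the narrow slot window, as it is, and let go when done.

Things in the scene. Friction and masses are not known exactly. Their poses are not given: they have to be found in the camera images.
- guard_lip (a point): Guard to shut (round 77 mm window; dial gauge on far pipe): middle of the top edge of its upright push lip, 152 mm above the table. Lip 8 mm thick (x), 80 wide (y), 36 tall, on the guard: flat plate 100 x 110 mm, 4 thick, top at 116 mm. x axis: the way it slides shut, away from the robot, within 20 deg of straight ahead; z up. Space behind the lip (-x) is clear for 60 mm.
- guard (a joint): Opening of that guard in m: 0 = fully shut at its end stop, 0.107 = fully open; starts 0.07 to 0.105. Friction 1 to 3 N. From 0.018 to 0.010 the hump on its far tongue lifts the catch roller and resists with 5 to 10 N; only below about 0.006 does the roller drop and draw it in. The end stop is rigid. Caught, it rests between 0 and 0.003.
- catch (a joint): Lift of the spring catch of that chamber in m: a brass roller under a small steel bridge at the lid's far end. 0 = down (not reached yet, or fallen behind the guard's hump); about 0.003 while the hump passes below. The chamber is a fixed steel box 270 x 168 mm, lid 110 mm high, guard rails 10 mm high on it at its sides, bridge 35 mm high.
- other_guard_lip (a point): Same point and axes on the other chamber's guard, same make and size, which must stay as it is. That chamber has a narrow slot window (78 x 22 mm) and a black handwheel on its far pipe. The two chambers stand side by side 340 to 420 mm apart, either one on the left.

How it is judged:
By the outcome, as a careful person would: the job done as asked, in the order asked, and still so for the second after the job is handed in, with the robot touching nothing.
It also fails if it takes over 40 s, if anything falls off the work surface, if the arm or the gripper's body presses on something with over 40 N, if the wrist force passes 120 N, or if a joint passes its speed limit or range.

## Working session

There is one attempt and no reset: what is moved stays moved. The work goes in short steps, Python scripts to look and compute and a shell command to move; the robot and the scene stay as the last step left them, time stands still between calls to the robot, and variables do not carry over. Pictures are saved under pics/ and viewed, and the job is handed in when it is done.

```bash
mkdir -p pics; ls; python3 - <<'E'
from workcell import bot
import cv2
o=bot.get_obs(); print({k:(o[k]) for k in o})
for c in ["scene","top"]:
    im=bot.camera(c); cv2.imwrite(f"pics/{c}0.png",im[:,:,::-1])
    for t in ["guard_lip","other_guard_lip","guard","catch"]:
        print(c,t,[(r["xy"],round(r["score"],2)) for r in bot.recognise(c,t)])
    p=bot.camera_params(c); print(p)
E
```

```text
pics
{'time': 0.0, 'q': array([7.56288939e+01, 5.00918653e+00, 1.00343829e+01, 9.51004470e+01,
       7.13358022e-04, 8.99999034e+01]), 'qd': array([-0.03382369, -0.04085891,  0.0473462 , -0.03540703,  0.03094715,
        0.0130851 ]), 'joint_efforts': array([ 7.97945067e-04, -5.20386171e+01,  4.64802861e+01,  1.65041786e-02,
        7.46552610e-05, -8.21788632e-06]), 'ee_pos': array([0.13644805, 0.53255914, 0.2306008 ]), 'tcp_rot': array([-8.99992865e+01,  7.52506520e-02,  7.56289905e+01]), 'wrist_force': array([-0.50856518,  0.54138508, -0.45433767]), 'torque': array([ 0.01398392, -0.03637394,  0.00454952]), 'opening': 0.08513017574103095}
scene guard_lip [([140.5, 285.2], 0.77)]
scene other_guard_lip [([296.1, 136.1], 0.8)]
scene guard [([140.3, 286.2], 0.7)]
scene catch []
{'K': array([[443.30002541,   0.        , 284.64602377],
       [  0.        , 443.30002541, 214.40853841],
       [  0.        ,   0.        ,   1.        ]]), 'view': array([[ 0.78616983,  0.61800115, -0.00340266, -0.52163786],
       [-0.53557555,  0.68404147,  0.49522328,  0.25030455],
       [ 0.30837612, -0.38750721,  0.86875907, -1.03502701],
       [ 0.        ,  0.        ,  0.        ,  1.        ]])}
top guard_lip [([383.8, 272.8], 0.62)]
top other_guard_lip [([166.6, 267.0], 0.7)]
top guard [([381.3, 270.3], 0.57)]
top catch [([378.3, 273.3], 0.26)]
{'K': array([[464.09581685,   0.        , 281.26572633],
       [  0.        , 464.09581685, 203.87750256],
       [  0.        ,   0.        ,   1.        ]]), 'view': array([[ 0.00429792, -0.99954746,  0.02977263, -0.01964918],
       [ 0.9941236 ,  0.00749124,  0.10799142, -0.66907987],
       [-0.10816559,  0.02913354,  0.99370591, -0.90754124],
       [ 0.        ,  0.        ,  0.        ,  1.        ]])}
```

View pics/scene0.png

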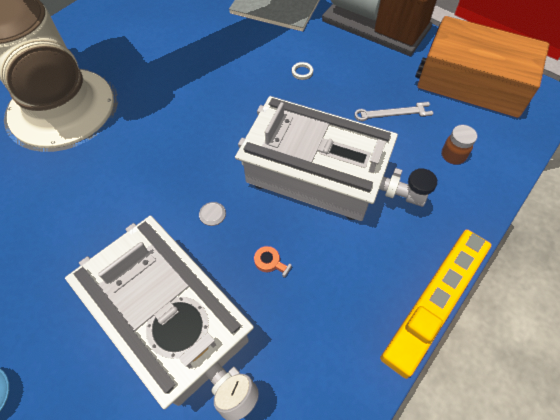

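View pics/top0.png

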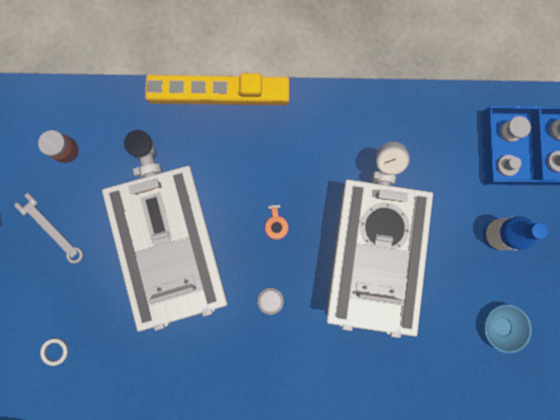

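The round-window chamber is on the right in the top view (window at about 385,226; lip at about 380,290). The slot-window chamber is on the left (lip at about 172,290). I'll zoom in to find the lip's top edge.

```bash
python3 - <<'E'
import cv2, numpy as np
a=cv2.imread("pics/top0.png")[170:345,320:445]; b=cv2.imread("pics/scene0.png")[210:400,60:260]
a=cv2.resize(a,None,fx=3.2,fy=3.2,interpolation=2); b=cv2.resize(b,None,fx=2.0,fy=2.0,interpolation=2)
o=np.zeros((600,800,3),np.uint8); o[:a.shape[0],:a.shape[1]]=a; o[:b.shape[0],400:400+b.shape[1]]=b
cv2.imwrite("pics/z0.png",o)
E
```

```text
(no output)
```

View pics/z0.png

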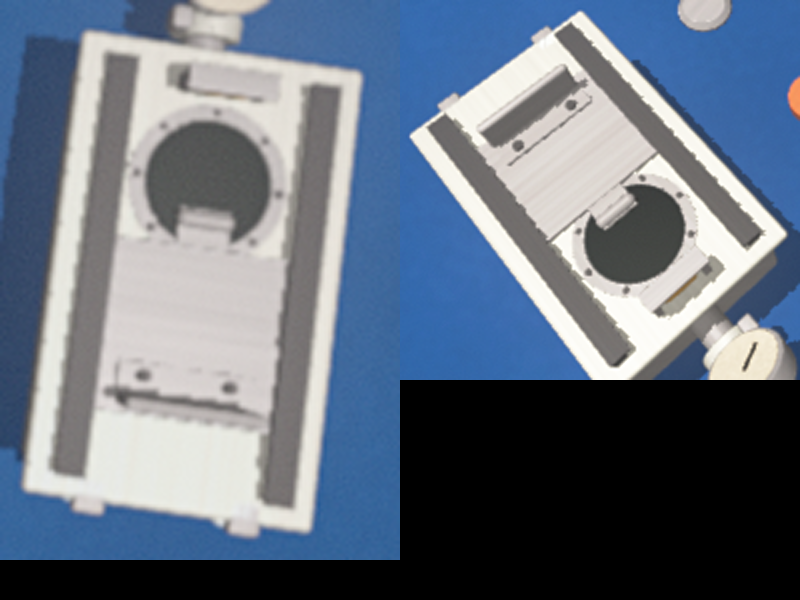

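```bash
cat > h.py <<'E'
import numpy as np
from workcell import bot
def ray(c,uv):
    p=bot.camera_params(c);K=p["K"];V=p["view"]
    d=np.linalg.inv(K)@[uv[0],uv[1],1]; d=np.array([d[0],-d[1],-d[2]])
    R=V[:3,:3];return -R.T@V[:3,3],R.T@d
def onz(c,uv,z):
    o,d=ray(c,uv);return o+d*(z-o[2])/d[2]
def proj(c,P):
    p=bot.camera_params(c);q=p["view"][:3,:3]@P+p["view"][:3,3];q=p["K"]@[q[0],-q[1],-q[2]];return q[:2]/q[2]
E
python3 - <<'E'
from h import *
np.set_printoptions(precision=4,suppress=True)
T=lambda x,y:(320+(x+.5)/3.2-.5,170+(y+.5)/3.2-.5)
S=lambda x,y:(60+(x-400)/2,210+y/2)
print("lid"); 
L=[onz("top",T(*p),.11) for p in [(85,30),(360,70),(310,530),(22,490)]]
for l in L: print(l)
for i in range(4):
    d=L[(i+1)%4]-L[i];print(np.linalg.norm(d),np.degrees(np.arctan2(d[1],d[0])))
print("cam",ray("top",(0,0))[0],ray("scene",(0,0))[0])
for c,ps in [("top",[T(103,405),T(265,425)]),("scene",[S(478,130),S(565,68)])]:
    a,b=[onz(c,p,.152) for p in ps];print(c,a,b,(a+b)/2,np.linalg.norm(a-b),np.degrees(np.arctan2(*(a-b)[[1,0]])))
print("lid scene",onz("scene",S(580,12),.11),onz("scene",S(411,135),.11),onz("scene",S(787,237),.11))
E
```

```text
lid
[ 0.7094 -0.1364  0.11  ]
[ 0.6869 -0.3001  0.11  ]
[ 0.4206 -0.2628  0.11  ]
[ 0.443  -0.0973  0.11  ]
0.1652269391763014 -97.83282284187256
0.2689417365366294 172.03733385580986
0.1670236744253785 82.27993857026364
0.26928050589408264 -8.344738476155936
cam [0.5671 0.0118 0.9747] [ 0.8633 -0.2499  0.7735]
top [ 0.4946 -0.1368  0.152 ] [ 0.484  -0.2261  0.152 ] [ 0.4893 -0.1815  0.152 ] 0.08989109541131636 83.18719264070138
scene [ 0.4882 -0.2265  0.152 ] [ 0.5013 -0.1508  0.152 ] [ 0.4948 -0.1887  0.152 ] 0.07686051379428485 -99.8147143128924
lid scene [ 0.4473 -0.0993  0.11  ] [ 0.424  -0.2608  0.11  ] [ 0.7129 -0.138   0.11  ]
```

The chamber yaw is about -8° and the lid measures 269 x 166 mm, which matches the given size. The lip's middle is at about (0.493, -0.188), which fits the lid's centreline. I'll travel over with the jaws shut and the fingers side by side along the lip.

```bash
python3 -m jog '[{"rotation":[0,0,1],"travel":[20,-50,8],"jaw":-1},{"rotation":[0,0,1],"travel":[20,-50,8],"jaw":-1},{"rotation":[0,0,1],"travel":[20,-50,8],"jaw":-1},{"rotation":[0,0,1],"travel":[20,-50,8],"jaw":-1},{"rotation":[0,0,1],"travel":[20,-50,8],"jaw":-1},{"rotation":[0,0,1],"travel":[20,-50,8],"jaw":-1},{"rotation":[0,0,0.4],"travel":[20,-50,8],"jaw":-1},{"rotation":[0,0,0],"travel":[20,-50,0],"jaw":-1}]' 60; python3 -c "
from workcell import bot
o=bot.get_obs();print(o['q'],o['tcp_rot'])"
```

```text
time: 1.5
ee_pos: [0.2968, 0.1313, 0.288]
tcp_rot: [-90.1, -0.1, 82.1]
wrist_force: [1.1, -0.1, -0.9]
opening: -0.0001
[ 2.38573524e+01 -2.34377979e+01 -8.11550459e+00  1.05208731e+02
  8.24152499e-06  3.17890077e+01] [-9.00965231e+01 -5.98308831e-02  8.20683951e+01]
```

```bash
python3 -m jog '[{"rotation":[0,0,0],"travel":[21,-45,-5],"jaw":-1},{"rotation":[0,0,0],"travel":[21,-45,-5],"jaw":-1},{"rotation":[0,0,0],"travel":[21,-45,-5],"jaw":-1},{"rotation":[0,0,0],"travel":[21,-45,-5],"jaw":-1},{"rotation":[0,0,0],"travel":[21,-45,-5],"jaw":-1},{"rotation":[0,0,0],"travel":[21,-45,-5],"jaw":-1},{"rotation":[0,0,0],"travel":[21,-43,-5],"jaw":-1},{"rotation":[0,0,0],"travel":[0,0,0],"jaw":-1}]' 60; python3 -c "
from workcell import bot
import cv2
o=bot.get_obs();print(o['q'],o['tcp_rot'])
cv2.imwrite('pics/w1.png',bot.camera('wrist')[:,:,::-1]);cv2.imwrite('pics/s1.png',bot.camera('scene')[:,:,::-1])"
```

```text
time: 2.5
ee_pos: [0.4439, -0.1824, 0.2508]
tcp_rot: [-89.9, -0.0, 81.9]
wrist_force: [-0.6, -1.0, -0.2]
opening: 0.0001
[-2.23327519e+01 -3.99339411e+00  3.22567130e+00  9.73460247e+01
 -1.62001140e-02 -1.41905541e+01] [-8.98729434e+01 -1.54179829e-02  8.18578031e+01]
```

View pics/w1.png

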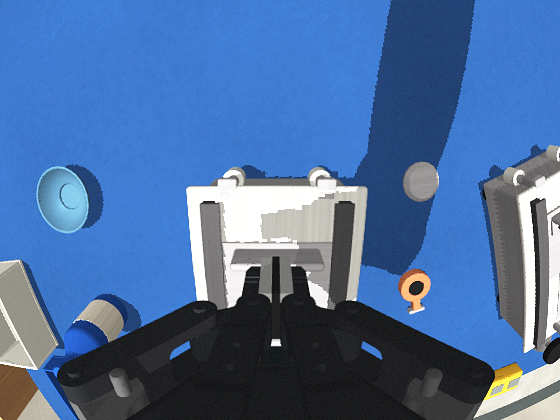

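View pics/s1.png

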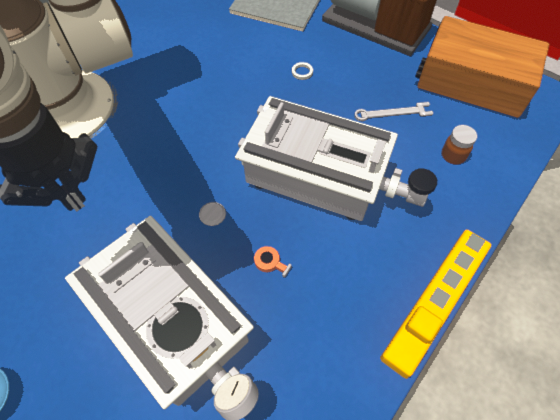

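The wrist view shows the lip at about (230–323, 262), centred on the fingers (column 277) and parallel to them. I'll check its position with the fisheye model.

```bash
python3 - <<'E'
from h import *
import cv2
p=bot.camera_params("wrist");K=p["K"];V=p["view"]
def w(u,v,z):
    a=np.array([(u-K[0,2])/K[0,0],(v-K[1,2])/K[1,1]]);r=np.linalg.norm(a)
    d=np.r_[a/r*np.sin(r),np.cos(r)];d=np.array([d[0],-d[1],-d[2]])
    o=-V[:3,:3].T@V[:3,3];d=V[:3,:3].T@d;return o+d*(z-o[2])/d[2]
for q in [(230,250),(323,250),(230,262),(323,262),(230,268),(323,268)]:print(q,w(*q,.152).round(4))
im=cv2.imread("pics/w1.png")[170:320,180:380];cv2.imwrite("pics/w1z.png",cv2.resize(im,None,fx=4,fy=4,interpolation=2))
E
```

```text
(230, 250) [ 0.469  -0.2211  0.152 ]
(323, 250) [ 0.4796 -0.146   0.152 ]
(230, 262) [ 0.4797 -0.2232  0.152 ]
(323, 262) [ 0.4905 -0.1469  0.152 ]
(230, 268) [ 0.4852 -0.2243  0.152 ]
(323, 268) [ 0.4961 -0.1474  0.152 ]
```

View pics/w1z.png

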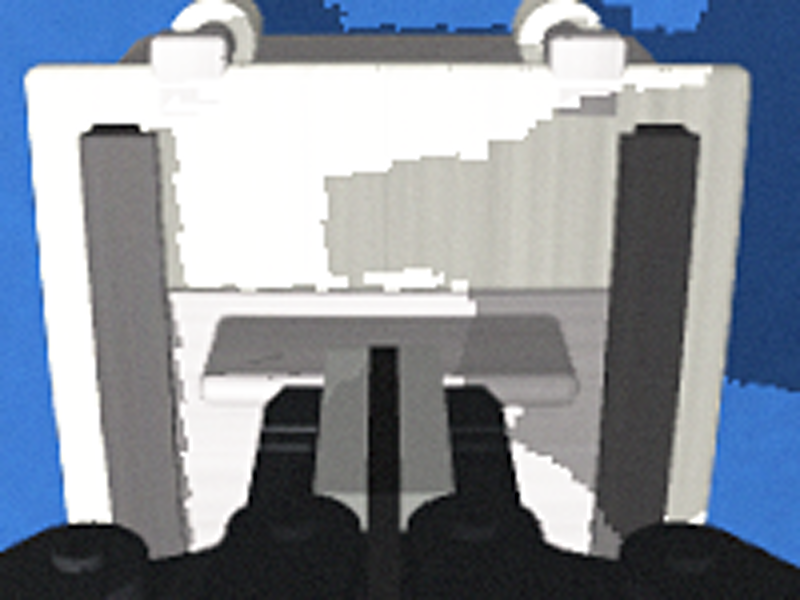

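Lip middle from the wrist view is (0.491, -0.186), which agrees with the other cameras. I'll descend 32 mm behind it.

```bash
python3 -m jog '[{"rotation":[0,0,0],"travel":[0,0,-40],"jaw":-1},{"rotation":[0,0,0],"travel":[0,0,-40],"jaw":-1},{"rotation":[0,0,0],"travel":[0,-2,-30],"jaw":-1},{"rotation":[0,0,0],"travel":[0,-2,-11],"jaw":-1},{"rotation":[0,0,0],"travel":[0,0,0],"jaw":-1},{"rotation":[0,0,0],"travel":[10,-1.4,0],"jaw":-1},{"rotation":[0,0,0],"travel":[5,-0.7,0],"jaw":-1},{"rotation":[0,0,0],"travel":[0,0,0],"jaw":-1}]' 60; python3 -c "
from workcell import bot
import cv2
cv2.imwrite('pics/w2.png',bot.camera('wrist')[:,:,::-1]);cv2.imwrite('pics/s2.png',bot.camera('scene')[:,:,::-1])"
```

```text
time: 3.6
ee_pos: [0.4592, -0.1864, 0.1317]
tcp_rot: [-90.0, 0.0, 82.0]
wrist_force: [-0.3, -0.4, 0.0]
opening: 0.0005
```

View pics/s2.png

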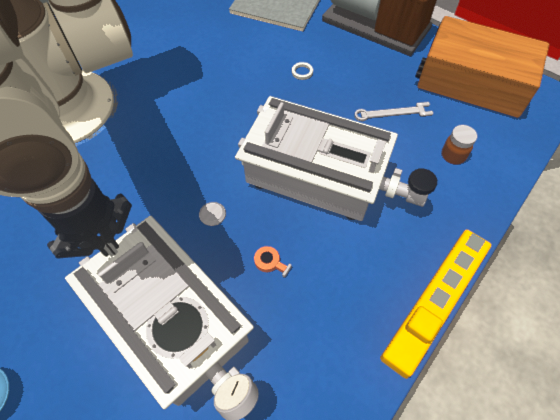

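The fingers are behind the lip with nothing touching. Pushing along (0.990, -0.139) now.

```bash
python3 -m jog '[{"rotation":[0,0,0],"travel":[7,-1,0],"jaw":-1},{"rotation":[0,0,0],"travel":[7,-1,0],"jaw":-1},{"rotation":[0,0,0],"travel":[7,-1,0],"jaw":-1},{"rotation":[0,0,0],"travel":[7,-1,0],"jaw":-1},{"rotation":[0,0,0],"travel":[7,-1,0],"jaw":-1},{"rotation":[0,0,0],"travel":[7,-1,0],"jaw":-1}]'; python3 -m jog '[{"rotation":[0,0,0],"travel":[7,-1,0],"jaw":-1},{"rotation":[0,0,0],"travel":[7,-1,0],"jaw":-1},{"rotation":[0,0,0],"travel":[7,-1,0],"jaw":-1}]'; python3 -c "
from workcell import bot
import cv2
cv2.imwrite('pics/s3.png',bot.camera('scene')[:,:,::-1]);cv2.imwrite('pics/t3.png',bot.camera('top')[:,:,::-1])"
```

```text
time: 4.45
ee_pos: [0.5009, -0.1924, 0.1313]
tcp_rot: [-90.0, 0.0, 82.0]
wrist_force: [-0.5, -1.1, 1.3]
opening: -0.0
time: 4.82
ee_pos: [0.522, -0.1954, 0.1313]
tcp_rot: [-90.0, 0.0, 82.0]
wrist_force: [-2.2, -0.9, 1.0]
opening: -0.0003
```

View pics/s3.png

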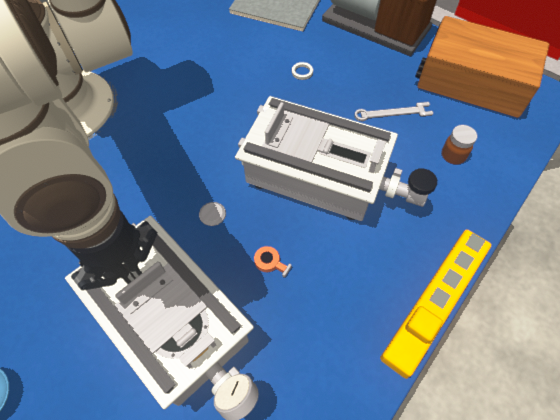

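The guard is moving and the window is half covered. I'll keep going in short pushes and watch the force.

```bash
python3 -m jog '[{"rotation":[0,0,0],"travel":[5,-0.7,0],"jaw":-1},{"rotation":[0,0,0],"travel":[5,-0.7,0],"jaw":-1}]'; python3 -m jog '[{"rotation":[0,0,0],"travel":[3,-0.4,0],"jaw":-1}]';python3 -m jog '[{"rotation":[0,0,0],"travel":[3,-0.4,0],"jaw":-1}]'; python3 -m jog '[{"rotation":[0,0,0],"travel":[3,-0.4,0],"jaw":-1}]'
```

```text
time: 5.18
ee_pos: [0.5316, -0.1966, 0.1312]
tcp_rot: [-90.0, -0.0, 82.0]
wrist_force: [-1.0, 1.2, -0.3]
opening: 0.0003
time: 5.3
ee_pos: [0.5347, -0.1971, 0.1312]
tcp_rot: [-90.0, -0.0, 82.0]
wrist_force: [-1.1, 0.0, 0.5]
opening: 0.0001
time: 5.42
ee_pos: [0.5376, -0.1975, 0.1312]
tcp_rot: [-90.0, -0.0, 82.0]
wrist_force: [-1.9, -0.1, -0.5]
opening: -0.0006
time: 5.55
ee_pos: [0.5406, -0.1979, 0.1312]
tcp_rot: [-90.0, -0.0, 82.0]
wrist_force: [-1.9, 0.1, -0.5]
opening: -0.0
```

```bash
for i in 1; do :; done; python3 -m jog '[{"rotation":[0,0,0],"travel":[3,-0.4,0],"jaw":-1}]' ;python3 -m jog '[{"rotation":[0,0,0],"travel":[3,-0.4,0],"jaw":-1}]'; python3 -m jog '[{"rotation":[0,0,0],"travel":[3,-0.4,0],"jaw":-1}]';  python3 -c "
from workcell import bot
import cv2
a=bot.camera('scene')[210:410,60:270,::-1];cv2.imwrite('pics/s4.png',cv2.resize(a,None,fx=3,fy=3))"
```

```text
time: 5.68
ee_pos: [0.5436, -0.1983, 0.1312]
tcp_rot: [-90.0, 0.0, 82.0]
wrist_force: [-0.8, 0.1, -1.7]
opening: -0.0001
time: 5.8
ee_pos: [0.5465, -0.1987, 0.1312]
tcp_rot: [-90.0, 0.0, 82.0]
wrist_force: [-5.5, 0.8, 0.8]
opening: 0.0
time: 5.92
ee_pos: [0.5491, -0.1991, 0.1312]
tcp_rot: [-89.9, 0.0, 82.0]
wrist_force: [-3.6, 0.3, 0.2]
opening: -0.0002
```

View pics/s4.png

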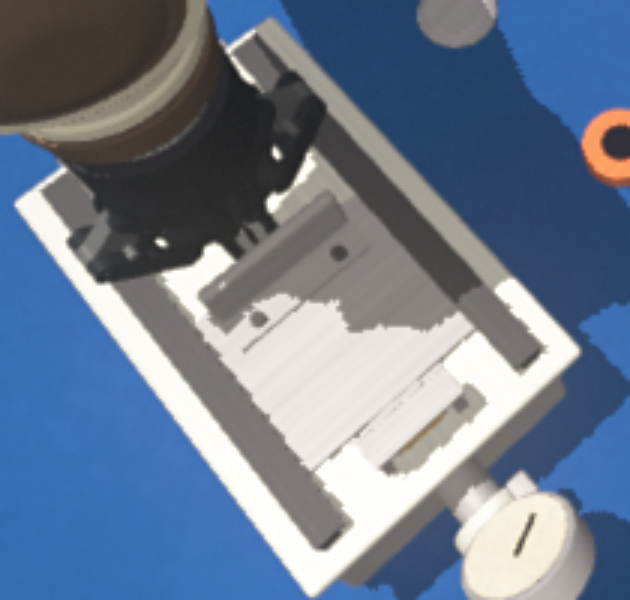

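The window is covered and the hump's resistance has begun at x≈0.546. The end stop should be about 15 mm further on.

```bash
python3 -m jog '[{"rotation":[0,0,0],"travel":[2,-0.3,0],"jaw":-1}]' ;python3 -m jog '[{"rotation":[0,0,0],"travel":[2,-0.3,0],"jaw":-1}]'; python3 -m jog '[{"rotation":[0,0,0],"travel":[2,-0.3,0],"jaw":-1}]'; python3 -m jog '[{"rotation":[0,0,0],"travel":[2,-0.3,0],"jaw":-1}]'
```

```text
time: 6.1
ee_pos: [0.5514, -0.1994, 0.1312]
tcp_rot: [-90.0, 0.0, 82.0]
wrist_force: [-3.1, -0.4, -1.2]
opening: 0.0001
time: 6.22
ee_pos: [0.5537, -0.1998, 0.1312]
tcp_rot: [-90.0, -0.0, 82.0]
wrist_force: [-2.1, -0.2, -1.3]
opening: 0.0
time: 6.35
ee_pos: [0.556, -0.2, 0.1314]
tcp_rot: [-90.0, -0.0, 82.0]
wrist_force: [-0.0, 0.7, -0.2]
opening: 0.0001
time: 6.48
ee_pos: [0.5581, -0.2003, 0.1316]
tcp_rot: [-90.1, -0.0, 82.0]
wrist_force: [-0.6, -0.0, 1.2]
opening: 0.0004
```

```bash
python3 -m jog '[{"rotation":[0,0,0],"travel":[1.5,-0.2,0],"jaw":-1}]' ;python3 -m jog '[{"rotation":[0,0,0],"travel":[1.5,-0.2,0],"jaw":-1}]'; python3 -m jog '[{"rotation":[0,0,0],"travel":[1,-0.1,0],"jaw":-1}]'
```

```text
time: 6.6
ee_pos: [0.5595, -0.2005, 0.1315]
tcp_rot: [-90.1, 0.0, 82.0]
wrist_force: [0.1, 0.6, -0.2]
opening: -0.0001
time: 6.72
ee_pos: [0.5608, -0.2007, 0.1314]
tcp_rot: [-90.0, 0.0, 82.0]
wrist_force: [-0.5, 0.4, -0.4]
opening: 0.0002
time: 6.85
ee_pos: [0.5616, -0.2008, 0.1313]
tcp_rot: [-90.0, 0.0, 82.0]
wrist_force: [0.4, 0.5, -0.2]
opening: -0.0004
```

```bash
python3 -m jog '[{"rotation":[0,0,0],"travel":[1,-0.1,0],"jaw":-1}]' ;python3 -m jog '[{"rotation":[0,0,0],"travel":[1,-0.1,0],"jaw":-1}]'; python3 -m jog '[{"rotation":[0,0,0],"travel":[1,-0.1,0],"jaw":-1}]'; python3 -c "
from workcell import bot
import cv2
a=bot.camera('scene')[210:410,60:270,::-1];cv2.imwrite('pics/s5.png',cv2.resize(a,None,fx=3,fy=3))"
```

```text
time: 6.98
ee_pos: [0.5624, -0.2009, 0.1313]
tcp_rot: [-90.0, 0.0, 82.0]
wrist_force: [-1.8, 0.2, 0.6]
opening: 0.0001
time: 7.1
ee_pos: [0.5633, -0.201, 0.1313]
tcp_rot: [-90.0, 0.0, 82.0]
wrist_force: [-7.2, 0.6, 1.8]
opening: -0.0
time: 7.22
ee_pos: [0.5633, -0.201, 0.1313]
tcp_rot: [-89.9, 0.0, 82.0]
wrist_force: [-10.9, 0.1, 4.7]
opening: -0.0
```

View pics/s5.png

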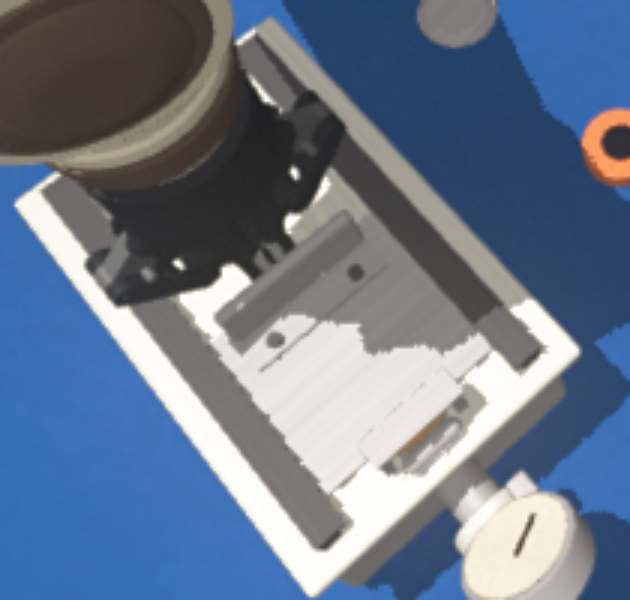

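```bash
python3 -m jog '[{"rotation":[0,0,0],"travel":[1,-0.1,0],"jaw":-1}]' ;python3 -m jog '[{"rotation":[0,0,0],"travel":[1,-0.1,0],"jaw":-1}]'; python3 -m jog '[{"rotation":[0,0,0],"travel":[0,0,0],"jaw":-1}]'
```

```text
time: 7.4
ee_pos: [0.5634, -0.201, 0.1313]
tcp_rot: [-89.8, 0.0, 82.0]
wrist_force: [-16.2, 1.3, 7.1]
opening: 0.0002
time: 7.52
ee_pos: [0.5634, -0.201, 0.1313]
tcp_rot: [-89.6, 0.0, 82.0]
wrist_force: [-22.5, 2.0, 8.8]
opening: 0.0005
time: 7.65
ee_pos: [0.5634, -0.201, 0.1313]
tcp_rot: [-89.6, 0.0, 82.0]
wrist_force: [-18.2, 1.5, 8.4]
opening: -0.0002
```

It is a rigid end stop: at 22 N there was no movement. I'll back off, rise clear and look.

```bash
python3 -m jog '[{"rotation":[0,0,0],"travel":[-8,1.1,0],"jaw":-1},{"rotation":[0,0,0],"travel":[-15,2.1,0],"jaw":-1},{"rotation":[0,0,0],"travel":[-15,2.1,0],"jaw":-1},{"rotation":[0,0,0],"travel":[0,0,40],"jaw":-1},{"rotation":[0,0,0],"travel":[-20,0,50],"jaw":-1},{"rotation":[0,0,0],"travel":[-50,0,20],"jaw":-1},{"rotation":[0,0,0],"travel":[-50,0,0],"jaw":-1},{"rotation":[0,0,0],"travel":[0,0,0],"jaw":-1}]';  python3 -c "
from workcell import bot
import cv2,numpy as np
a=bot.camera('scene')[...,::-1];cv2.imwrite('pics/s6.png',a);
b=bot.camera('top')[...,::-1];cv2.imwrite('pics/t6.png',b)
o=np.zeros((600,800,3),np.uint8)
x=cv2.resize(b[170:345,320:445],None,fx=3.2,fy=3.2,interpolation=2);o[:560,:400]=x
y=cv2.resize(a[210:410,60:260],None,fx=2,fy=2,interpolation=2);o[:400,400:]=y
cv2.imwrite('pics/z6.png',o)"
```

```text
time: 8.65
ee_pos: [0.4066, -0.196, 0.2426]
tcp_rot: [-90.2, 0.0, 82.0]
wrist_force: [-0.1, -0.3, 0.3]
opening: 0.0
```

View pics/z6.png

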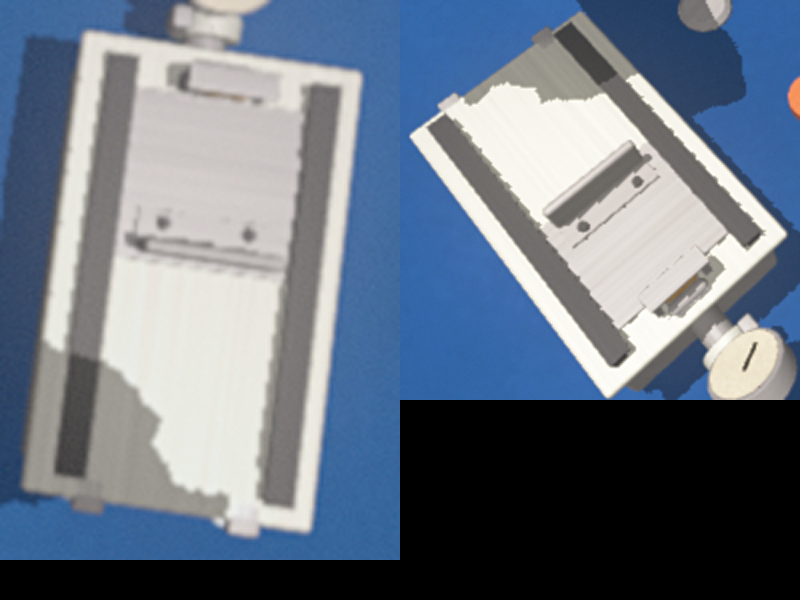

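View pics/t6.png

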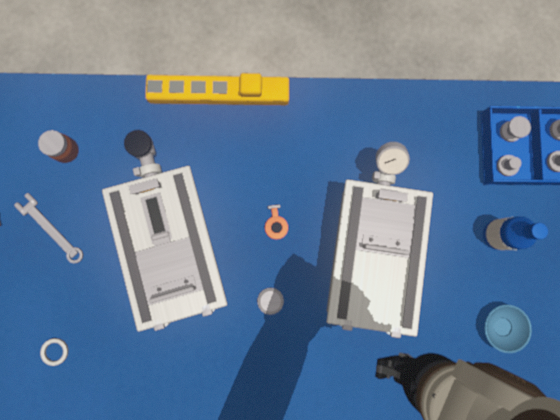

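```bash
python3 - <<'E'
from h import *
import cv2
S=lambda x,y:(60+(x-400)/2,210+y/2)
a,b=[onz("scene",S(*p),.152) for p in [(545,215),(634,147)]];m=(a+b)/2
print(m.round(4),"moved",np.linalg.norm(m-[.4948,-.1887,.152]))
d=cv2.absdiff(cv2.imread("pics/t6.png"),cv2.imread("pics/top0.png"))[160:335,95:230];print("other diff",d.mean(),(d.max(2)>60).sum())
bot.job_done();print(bot.get_obs()["time"])
E
```

```text
[ 0.5832 -0.2018  0.152 ] moved 0.0893480526754833
other diff 1.9351252204585538 0
the job is handed in; nothing more can be done
the job is handed in; nothing more can be done
```

The guard with the round window is shut against its end stop, and the job is handed in. I pushed its lip about 89 mm with the closed fingers.

- **Catch:** The push force rose to about 5.5 N as the hump lifted the catch roller. It then fell to zero as the guard was drawn in. At the end stop the guard did not move under 22 N, so I backed off and rose clear.
- **Final pictures:** After release the guard covers the window with its tongue under the bridge, and it did not spring back visibly. The arm is clear, with about 0 N at the wrist.
- **Other chamber:** The slot-window guard looks unchanged; comparing the top pictures from before and after showed no difference.
- **Not seen directly:** I did not see the roller itself drop. That it caught is judged from the force pattern, the rigid stop and the guard staying put. No check failed, and the lip positions from the three cameras agreed within about 7 mm.

The last reading before handing in was 8.65 s, well under the 40 s limit.

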